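# Swing the tin chute to the crate of red tins

## Task

The swivel chute now feeds the middle crate of milk cartons. Aim it at the small green crate that holds the red tins instead: pull up the black spring-plunger knob on the chute's side bracket until its pin is clear of the hole, swing the chute round to the next hole on that side, and let go so that the pin snaps fully home in the hole.

Things in the scene. Friction and masses are not known exactly. Their poses are not given: they have to be found in the camera images.
- stand: Fixed stand. Origin: on the bench, on the chute's upright pivot axis; z up; -x = chute's middle direction, roughly to the robot. Its grey arc plate (top 98 mm high, mean radius 200 mm, 45 wide) has 3 square holes 30 deg apart, 14 mm wide plus sloped lead-ins (the pin finds home from 10 mm off). Crates 360 mm from the pivot: milk cartons in the middle; red and yellow tins 30 deg either side, any order.
- chute (a joint): Turn of the aluminium chute (300 x 86 mm, yellow-edged walls) about the stand's z axis, rad, counter-clockwise from above positive. 0 = mouth to the stand's -x, middle hole; +0.524 = hole aiming at the crate on the stand's -y side; -0.524 = the +y side. Stops at +-0.62. Locked while the pin is in a hole, turns easily (under 2 N at the knob) once it is out.
- plunger (a joint): Lift of the spring plunger, m: 0 = pin fully home in a hole, 0.028 = upper stop. Clear of the plate from 0.016; let go between holes, it rests on the plate at 0.016. The spring pulls it down, 5.5 N at home, 12 N at the stop.
- knob (a point): Grip point on the axis of the upright black knob (27 mm dia, 45 high, red dot on top): 25 mm above its lower end, 170 mm above the bench when home. It is 185 mm along the chute from the pivot, 75 mm to its side (stand's +y side at chute 0); moves with chute and plunger. Below it a bracket and nut, top 137 mm above the bench. Chute wall 32 mm from the axis, its top 176 mm up.
- red_crate: Small green crate, 155 x 170 mm, 90 high, with three red tins in it; fixed. Origin at the centre of its underside.

How it is judged:
On the way:
1. the plunger is pulled up clear of the middle hole (value of joint plunger above 0.015 m and value of joint chute between -0.2 and 0.2 rad), for 0.05 s.
At the end, for the whole second after the job is handed in: The chute points at the crate of red tins (turned at least 0.48 rad to its side), standing still, and the plunger pin is home in that side's hole (lift under 4 mm) (value of joint plunger below 0.004 m and velocity of joint chute between -0.05 and 0.05 rad/s and ((y of red_crate in the frame of stand below 0 m and value of joint chute above 0.48 rad) or (y of red_crate in the frame of stand above 0 m and value of joint chute below -0.48 rad))); the robot touches nothing.
It also fails if it takes over 32 s, if anything falls off the work surface, if the arm or the gripper's body presses on something with over 40 N, if the wrist force passes 120 N, or if a joint passes its speed limit or range.

## Robot

A 7-joint arm with a two-finger parallel gripper is mounted at the origin on the work surface. World frame = base frame: x ahead of the robot, y to its left, z up, the work surface at z = 0. Lengths are in m, angles in rad, forces in N, time in s.
With the tool pointing down it reaches from about 0.375 to 0.925 m from the base axis. Payload 3.1 kg.
Tool frame: the origin (TCP) lies at the very end of the fingers, on their centre line; the grasp point (between the pads) lies 19 mm behind it; x points along the fingers, y is the direction in which the jaws open and shut, and the axes are right-handed (so a half turn about x gives the same grasp; the last joint's range is limited). The gripper opens to 85 mm and grips with 20 to 120 N. Pads are 22 mm wide; open, the fingers measure 114 mm over their backs; the gripper's body (76 mm by 85 mm) begins 54 mm behind the grasp point. The pads swing forward as they close: fully open they stand 13 mm farther back than shut.
Start: joints at [1.115, 0.383, 0.044, 1.598, -0.018, 1.161, -0.05], TCP at [0.228, -0.609, 0.231] pointing down, gripper open.
Joint ranges: [-2.61, 2.61], [-0.41, 2.15], [-1.48, 1.57], [0, 2.5], [-1.57, 4.71], [0.05, 1.97], [-2.85, 2.85]. Speed limits (rad/s): [2.79, 2.79, 3.14, 3.14, 3.14, 3.14, 3.14].

## Interface

Orientations are given as a unit quaternion [w, x, y, z].
In Python, from bench import move_to, move_l, move_joints, command_gripper, pause, ik, get_obs, camera, Unreachable, job_done gives the robot as it stands. Calls block until the motion is done:
- move_to(position, orientation): joint-space move of the TCP to a pose.
- move_l(position, ori=None, max_speed=0.15, until_force=None): straight line of the TCP; ori=None keeps the orientation; max_speed is the mean speed in m/s. With until_force (N) it stops when the force on the tool has changed by that much, and returns True; else False.
- move_joints(angles): joint-space move.
- command_gripper(opening, grip_force=None): finger opening in m; grip_force is the grip in N (None keeps the last); returns when the fingers have stopped.
- pause(seconds).
- ik(position, orientation): joint angles nearest the present ones, or None.
- get_obs(): the state.
- camera(name): name is "scene" or "top" or "wrist"; returns a dict with "image" (384x512x3 uint8, red, green, blue), "z_map" (384x512 float32, m along the optical axis (not along the pixel's ray), 0 where there is no reading), "fx", "fy", "cx", "cy" (pixels), "R" (3x3) and "t" (3): a world point X has camera coordinates R X + t. Camera axes: x right, y down, z forward; pixel columns grow to the right and rows downward; lengths in m; the calibration is good to about 2 mm. A picture is of the moment at which its call begins.
A pose or a line that the arm cannot do raises Unreachable and nothing moves.
- job_done(): hands the job in, once; it reports no verdict.
The state is a dict: "t": time; "q": joint angles; "joint_velocities": joint speeds; "joint_efforts": joint torques, N m; "position": TCP position; "ee_rot": TCP orientation; "force": force on the tool from outside, world axes, zero at the start; "torque": the same for the moment, N m; "finger_gap": finger opening in m.
Only numpy, scipy, OpenCV 4.12 (cv2) and the standard library are available. Lean on these libraries where they do the work, as an engineer would, in place of code of your own. Each camera call takes 0.05 s, during which the arm holds its last target. There are 200 camera calls.

## Working session

There is one attempt and no reset: what is moved stays moved. The work goes in short steps, each a Python script; the robot and the scene stay as the last script left them, time stands still between calls to the robot, and variables do not carry over. Pictures are saved under pics/ and viewed, about 8 in all and at most 12, crops included, and the job is handed in when it is done.

```bash
mkdir -p pics; ls
python3 - <<'E'
from bench import *
import cv2,numpy as np,pickle
d={n:camera(n) for n in("top","scene")}
pickle.dump(d,open('cams.pkl','wb'))
for n in d: cv2.imwrite(f'pics/{n}.png',cv2.cvtColor(d[n]['image'],cv2.COLOR_RGB2BGR))
o=get_obs();print(o['t'],o['position'],o['ee_rot'],o['finger_gap'],d['top']['t'],d['top']['R'])
E
```

```text
pics
0.1 [ 0.22732618 -0.60802641  0.23000384] [-0.125023   -0.69562262 -0.1266948   0.69600779] 0.08515783585677839 [-0.06973989  0.58179817  0.88409847] [[ 0.01066359 -0.99964867  0.02426591]
 [-0.99589461 -0.0127988  -0.08961097]
 [ 0.08989006 -0.02321072 -0.99568119]]
```

View pics/top.png

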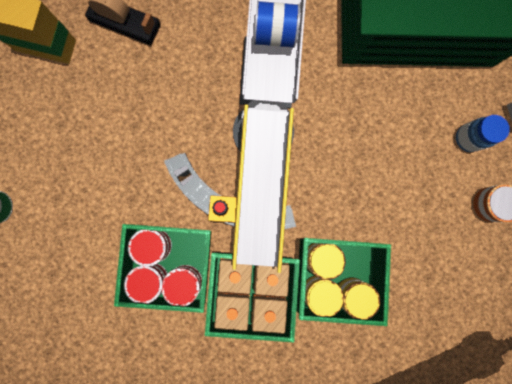

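View pics/scene.png

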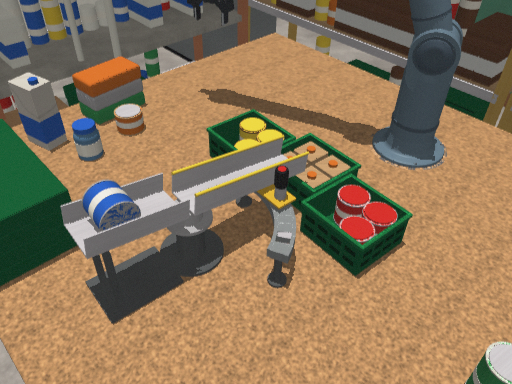

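The top view shows the red crate on the left (world +y, centre about (165,268)), with the knob's red dot at (220,208) on the same side of the chute. Image up is world +x, so the chute has to turn to -0.524. Next I measure the knob, the chute direction and the crates.

```bash
cat > h.py <<'E'
import numpy as np,cv2
from scipy.spatial.transform import Rotation as Ro
def ray(c,px,z):
    px=np.atleast_2d(px).astype(float)
    d=np.c_[(px[:,0]-c['cx'])/c['fx'],(px[:,1]-c['cy'])/c['fy'],np.ones(len(px))]@np.array(c['R'])
    o=-np.array(c['R']).T@c['t']
    return o+d*((z-o[2])/d[:,2])[:,None]
def blobs(m,amin=20):
    n,l,s,ce=cv2.connectedComponentsWithStats(m.astype(np.uint8))
    return [(s[i,4],ce[i],l==i) for i in range(1,n) if s[i,4]>=amin]
def quat(yaw):  # tool down, jaws along yaw
    y=np.array([np.cos(yaw),np.sin(yaw),0]);x=np.array([0,0,-1.])
    q=Ro.from_matrix(np.c_[x,y,np.cross(x,y)]).as_quat();return q[[3,0,1,2]]
E
python3 - <<'E'
import pickle;from h import *
from bench import ik
D=pickle.load(open('cams.pkl','rb'));c=D['top'];h=cv2.cvtColor(c['image'],cv2.COLOR_RGB2HSV)
H,S,V=[h[...,i].astype(int) for i in range(3)]
for a,ce,m in blobs(((H<8)|(H>172))&(S>150)&(V>100)):print('red',a,ce,ray(c,ce,.19).round(4))
ye=(H>20)&(H<32)&(S>150)&(V>100)
for a,ce,m in blobs(ye,40):
    p=np.argwhere(m)[:,::-1]; w=ray(c,p,.176)
    vx,vy,_,_=cv2.fitLine(w[:,:2].astype(np.float32),cv2.DIST_HUBER,0,.01,.01).ravel()
    print('yel',a,ce,w.mean(0).round(3),np.degrees(np.arctan2(vy,vx)),np.ptp(w,axis=0).round(3))
g=(H>65)&(H<85)&(S>120)&(V>50)
for a,ce,m in blobs(g,150):
    p=np.argwhere(m)[:,::-1];r=cv2.minAreaRect(ray(c,p,.09)[:,:2].astype(np.float32));print('green',a,ce.round(),r)
c=D['scene'];h=cv2.cvtColor(c['image'],cv2.COLOR_RGB2HSV);H,S,V=[h[...,i].astype(int) for i in range(3)]
for a,ce,m in blobs(((H<8)|(H>172))&(S>150)&(V>100),8):
    if a<200:print('scene red',a,ce,ray(c,ce,.19).round(4))
E
```

```text
red 84 [219.33333333 207.        ] [[ 0.5268 -0.0039  0.19  ]]
red 770 [146.18441558 247.15714286] [[0.4544 0.1239 0.19  ]]
red 799 [142.47559449 284.46808511] [[0.3896 0.1282 0.19  ]]
red 856 [179.78154206 287.49415888] [[0.3848 0.0629 0.19  ]]
yel 822 [19.12287105 12.17761557] [0.889 0.379 0.176] -82.465126 [0.057 0.073 0.   ]
yel 843 [230.48754448 201.40332147] [ 0.538 -0.023  0.176] -7.152758 [0.302 0.067 0.   ]
yel 542 [285.07380074 190.5295203 ] [ 0.56  -0.123  0.176] -4.305685 [0.301 0.027 0.   ]
yel 40 [312.55 259.55] [ 0.434 -0.174  0.176] 5.964405 [0.047 0.014 0.   ]
yel 167 [318.17964072 297.64071856] [ 0.367 -0.184  0.176] 10.076179 [0.064 0.062 0.   ]
yel 266 [363.42857143 303.11278195] [ 0.357 -0.265  0.176] 56.590534 [0.06  0.063 0.   ]
green 5414 [437.  17.] ((0.9411231875419617, -0.45743241906166077), (0.08082204312086105, 0.3295430541038513), 1.2551602125167847)
green 2518 [174. 260.] ((0.4083397090435028, 0.11191565543413162), (0.17614944279193878, 0.159473717212677), 86.2734603881836)
green 2293 [348. 275.] ((0.38402459025382996, -0.25241222977638245), (0.17807480692863464, 0.15949511528015137), 86.34330749511719)
green 1448 [250. 302.] ((0.35288816690444946, -0.06939874589443207), (0.17797401547431946, 0.16190718114376068), 86.2672119140625)
scene red 47 [164.89361702   5.85106383] [[ 0.1774 -0.9372  0.19  ]]
scene red 66 [453.95454545   9.53030303] [[-0.5855 -0.2421  0.19  ]]
scene red 75 [  4.         103.18666667] [[ 0.855 -0.63   0.19 ]]
scene red 44 [281.65909091 168.43181818] [[ 0.5291 -0.0022  0.19  ]]
scene red 36 [337.61111111 218.83333333] [[0.5575 0.1679 0.19  ]]
scene red 50 [378.88 228.56] [[0.5218 0.232  0.19  ]]
```

```bash
cat >> h.py <<'E'
PSI=np.radians(-3.9); K0=np.array([.528,-.003])
def rot(a): return np.array([[np.cos(a),-np.sin(a)],[np.sin(a),np.cos(a)]])
PIV=K0-rot(PSI)@[-.185,.075]
def knob(a,K=K0): return PIV+rot(a)@(K-PIV)
E
python3 - <<'E'
from h import *;from bench import *
print(PIV)
for f in (0,np.pi):
    for a in (0,-.26,-.524,-.56):
        for z in (.151,.33):
            q=ik([*knob(a),z],quat(PSI+a+f));print(f,a,z,None if q is None else np.round(q,2))
def go():
    p=get_obs()['position'];o=get_obs()['ee_rot']
    move_l([p[0],p[1],.31],max_speed=.3)
    move_to([*knob(0),.30],quat(PSI))
try: go()
except Unreachable as e: print(e)
c=camera('wrist');cv2.imwrite('pics/w1.png',cv2.cvtColor(c['image'],cv2.COLOR_RGB2BGR))
h=cv2.cvtColor(c['image'],cv2.COLOR_RGB2HSV);H,S,V=[h[...,i].astype(int) for i in range(3)]
for a,ce,m in blobs(((H<8)|(H>172))&(S>150)&(V>100)):print('red',a,ce,ray(c,ce,.19).round(4))
o=get_obs();print(o['t'],o['position'],np.round(o['q'],2))
E
```

```text
[ 0.70747044 -0.09040915]
0 0 0.151 [ 0.45  0.3  -0.6   1.94  0.21  0.96 -0.31]
0 0 0.33 [ 0.5   0.12 -0.61  1.74  0.07  1.3  -0.2 ]
0 -0.26 0.151 [ 0.38  0.37 -0.62  1.87  0.25  0.98 -0.68]
0 -0.26 0.33 [ 0.43  0.19 -0.65  1.67  0.12  1.32 -0.57]
0 -0.524 0.151 [ 0.32  0.45 -0.64  1.77  0.31  1.03 -1.03]
0 -0.524 0.33 [ 0.35  0.29 -0.67  1.57  0.18  1.34 -0.93]
0 -0.56 0.151 [ 0.31  0.47 -0.64  1.75  0.32  1.03 -1.07]
0 -0.56 0.33 [ 0.34  0.3  -0.67  1.56  0.19  1.35 -0.97]
3.141592653589793 0 0.151 [-1.12  0.69  1.38  2.   -0.76  1.12 -2.61]
3.141592653589793 0 0.33 [ 1.01  0.26 -1.24  1.72  0.25  1.34  2.8 ]
3.141592653589793 -0.26 0.151 [ 0.82  0.65 -1.24  1.85  0.67  1.15  2.15]
3.141592653589793 -0.26 0.33 [ 0.86  0.36 -1.24  1.66  0.35  1.37  2.39]
3.141592653589793 -0.524 0.151 [ 0.71  0.75 -1.25  1.75  0.75  1.22  1.81]
3.141592653589793 -0.524 0.33 [ 0.72  0.49 -1.24  1.56  0.47  1.43  2.  ]
3.141592653589793 -0.56 0.151 [ 0.7   0.76 -1.25  1.73  0.77  1.23  1.76]
3.141592653589793 -0.56 0.33 [ 0.71  0.51 -1.24  1.54  0.48  1.44  1.96]
red 2906 [96.95216793 22.37646249] [[0.4199 0.1254 0.19  ]]
red 2734 [169.67410388  21.30980249] [[0.472  0.1223 0.19  ]]
red 3150 [107.61238095  90.05777778] [[0.4173 0.0791 0.19  ]]
red 334 [258.05389222 183.11377246] [[ 0.5262 -0.0031  0.19  ]]
2.9583 [ 0.52818453 -0.00468475  0.29988835] [ 0.51  0.14 -0.63  1.78  0.09  1.25 -0.21]
```

View pics/w1.png

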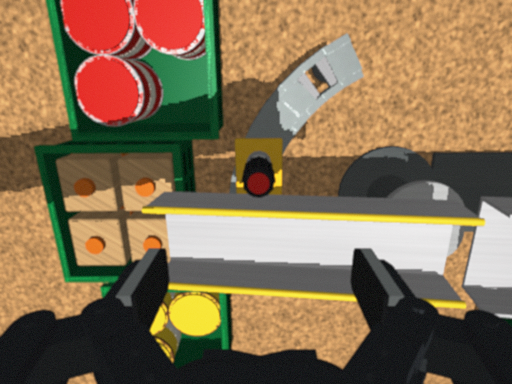

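The knob's red dot at (258,183) puts it at (0.526, -0.003), agreeing with the earlier views. The jaws line up along the chute and the target hole is visible at (320,78). Next: descend, grip and pull up.

```bash
sed -i 's/K0=np.array(\[.528,-.003\])/K0=np.array([.527,-.003])/' h.py
python3 - <<'E'
from h import *;from bench import *
def st(s):
    o=get_obs();print(s,round(o['t'],2),np.round(o['position'],4),'F',np.round(o['force'],1),'gap',round(o['finger_gap'],4))
print('target',knob(-.524),'holepred',ray(camera('wrist'),[320,78],.098)[0], PIV+rot(PSI-.524)@[-.185,.075])
print('hit',move_l([*K0,.151],quat(PSI),max_speed=.1,until_force=10));st('down')
command_gripper(.02,60);st('grip')
move_l([*K0,.174],max_speed=.05);st('up')
c=camera('wrist');cv2.imwrite('pics/w2.png',cv2.cvtColor(c['image'],cv2.COLOR_RGB2BGR))
c=camera('scene');cv2.imwrite('pics/s2.png',cv2.resize(cv2.cvtColor(c['image'],cv2.COLOR_RGB2BGR)[100:300,150:420],None,fx=2.5,fy=2.5))
E
```

```text
target [0.59481544 0.07506943] holepred [0.59532097 0.07681654 0.098     ] [0.59481544 0.07506943]
hit False
down 4.65 [ 0.5276 -0.003   0.1517] F [-0.8 -0.9 -0.5] gap 0.0854
grip 5.22 [ 0.5272 -0.003   0.1513] F [-0.4  0.1  1. ] gap 0.0258
up 5.83 [ 0.5268 -0.0035  0.1735] F [  4.5  -1.5 -11.1] gap 0.0255
```

View pics/s2.png

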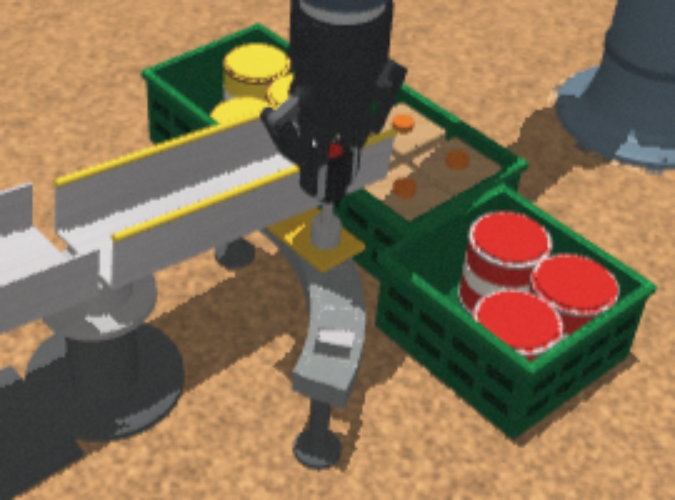

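The plunger is up: the 11 N downward pull matches a lift of about 22 mm, and the rod shows between bracket and knob at (325,225). The hole seen in the wrist view is within 2 mm of the computed target. Now I swing.

Run:
```python
from h import *;from bench import *
def st(s):
    o=get_obs();print(s,round(o['t'],2),np.round(o['position'],4),'F',np.round(o['force'],1),'gap',round(o['finger_gap'],4));return o['force']
ok=True
for a in np.linspace(0,-.524,8)[1:]:
    move_l([*knob(a),.174],quat(PSI+a),max_speed=.06)
    f=st(f'{a:.2f}')
    if np.hypot(f[0],f[1])>25: ok=False;print('STOP');break
if ok:
    move_l([*knob(-.524),.152],max_speed=.05,until_force=25);st('low')
c=camera('scene');cv2.imwrite('pics/s3.png',cv2.resize(cv2.cvtColor(c['image'],cv2.COLOR_RGB2BGR)[100:300,150:420],None,fx=2.5,fy=2.5))
```

```text
-0.07 6.33 [0.5339 0.0101 0.1735] F [  4.1  -1.  -12.2] gap 0.0259
-0.15 6.73 [0.5417 0.0226 0.1736] F [  4.8  -1.8 -10.9] gap 0.0256
-0.22 7.13 [0.5505 0.0345 0.1736] F [  2.9  -2.1 -11. ] gap 0.0258
-0.30 7.53 [0.56   0.0458 0.1736] F [  3.1  -0.7 -10.5] gap 0.0256
-0.37 7.93 [0.5705 0.0563 0.1736] F [  2.2  -0.3 -10.6] gap 0.0256
-0.45 8.33 [0.5819 0.0662 0.1736] F [  1.    0.3 -10.7] gap 0.0262
-0.52 8.73 [0.594  0.0752 0.1736] F [  1.1  -0.5 -11.5] gap 0.0256
low 9.32 [0.5947 0.0755 0.1522] F [-2.3  1.4 -6.2] gap 0.0259
```

View pics/s3.png

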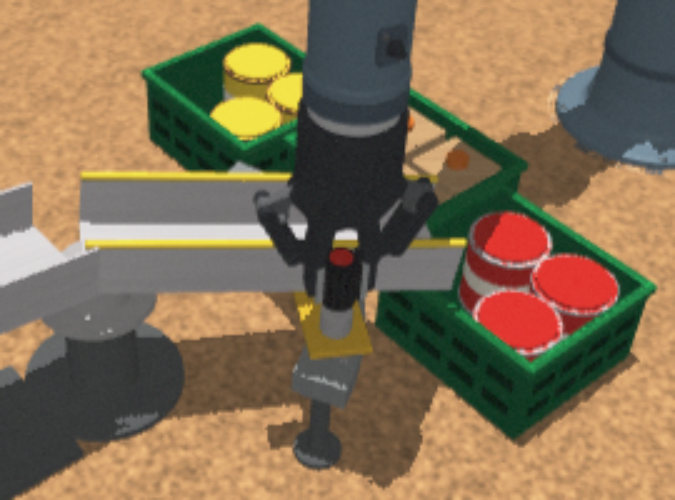

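The chute now points at the red crate, and the knob at (342,280) has gone down with the hand to home height, with the spring force at 6 N. I release it, retract straight up and verify.

Run:
```python
from h import *;from bench import *
command_gripper(.085);pause(.3)
p=get_obs()['position'];move_l([p[0],p[1],.30],max_speed=.15)
c=camera('wrist');h=cv2.cvtColor(c['image'],cv2.COLOR_RGB2HSV);H,S,V=[h[...,i].astype(int) for i in range(3)]
for a,ce,m in blobs(((H<8)|(H>172))&(S>150)&(V>100)):
    if a<700: z=np.median(c['z_map'][m]);q=c['R'].T@(z*np.array([(ce[0]-c['cx'])/c['fx'],(ce[1]-c['cy'])/c['fy'],1])-c['t']);print('dot',a,ce,q.round(4)); k=ray(c,ce,.19)[0,:2]
v=rot(-PSI)@(k-PIV);print('chute angle',np.arctan2(v[1],v[0])-np.arctan2(.075,-.185))
o=get_obs();print(o['t'],o['position'],o['force'].round(1) if hasattr(o['force'],'round') else o['force'])
c=camera('scene');h=cv2.cvtColor(c['image'],cv2.COLOR_RGB2HSV)
cv2.imwrite('pics/s4.png',cv2.resize(cv2.cvtColor(c['image'],cv2.COLOR_RGB2BGR)[100:300,150:420],None,fx=2.5,fy=2.5))
```

```text
dot 336 [259.76785714 184.41369048] [0.5938 0.0761 0.192 ]
chute angle -0.5196244156213843
11.4667 [0.59390874 0.07480999 0.29840656] [-0.1  0.6 -0.4]
```

View pics/s4.png

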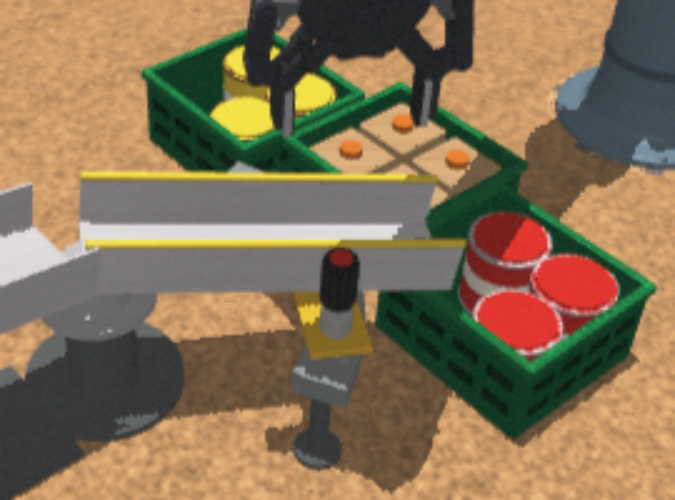

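The knob at (340,280) stands free at home height: its dot is at z = 0.192, where 0.190 is home and 0.206 would mean resting on the plate. The chute is at -0.52 rad and the gripper is clear.

```bash
python3 -c "
from bench import *
job_done()"
```

```text
the job is handed in; nothing more can be done
```

The chute now points at the crate of red tins with the pin home in that side's hole, and the job is handed in. I gripped the knob and lifted it about 22 mm. I then swung the chute to the stand's +y side, lowered the pin into the hole, let go and backed straight up.

**Last checks:**
- **Chute angle:** about -0.520 rad, where at least 0.48 to that side is needed.
- **Pin:** the knob's top measured 0.192 m high. Home is 0.190 m and resting on the plate would be 0.206 m, so the pin is home to within the roughly 2 mm camera error.
- **Robot:** the gripper was about 0.11 m above the knob with under 1 N on the tool, at 11.5 s on the clock.

No check failed. The only disagreements were 2–5 mm between position estimates from different views.

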